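# Start the dry bath

### The job

Start the dry bath for the tubes already standing in its block: push in the round steel power button at the left end of the key row (seen from the robot) until it stays in, then press the yellow preset key, then the green start key, each with a light push of the fingertips, letting each key come back up before going to the next. Do not press a key before the power is on, do not press the red stop key, never push hard, and do not lift or disturb the tubes or the bottle.

Things in the scene. Friction and masses are not known exactly. Their poses are not given: they have to be found in the camera images.
- bath: The dry bath (block heater), a white instrument fixed on the black bench, 300 mm deep (its x) and 210 mm wide (its y). Origin: centre of its footprint at bench height, z up; its front, with the keys, is its -x side, towards the robot. Its top is 105 mm high, with an aluminium block of 3 x 4 tube wells (top at 112 mm); between top and key deck a slope with the dark display.
- key_row (a point): Middle of the row of four on the level dark-grey key deck, at deck height: 65 mm above the bench, 118 mm in front of the bath's origin. Power button at +66 mm along the bath's y (left end seen from the robot), the three keys at +22, -22, -66 mm in an order that differs from unit to unit. All stand 10.5 mm proud of the deck, which ends 32 mm before and 34 mm behind the row.
- power_top (a point): Centre of the top face of the power button, a round bare-steel push button 19 mm in diameter with a thin blue ring on its face, in a 27 mm steel bezel; it moves down with it.
- power (a joint): Travel of the power button, m: 0 = out (off, as at the start), 0.008 = fully in (hard stop). It moves straight down against 3.2 N at first, rising evenly to 5.6 N when fully in (about 1 N more at 25 mm/s), and stays in where it has been pushed; it counts as on from 0.0035.
- preset_top (a point): Centre of the top face of the preset key, a yellow square key 20 x 20 mm with three dark bars; it moves down with it.
- preset (a joint): Travel, m: 0 = up, 0.008 = fully down (hard stop). It moves straight down against a spring (1.5 N at first touch, 4.2 N at 0.003, 8.7 N when fully down) and comes back up when let go; it counts as pressed from 0.003 held for 0.1 s.
- start_top (a point): Centre of the top face of the start key, a green square key 20 x 20 mm with a white triangle; it moves down with it.
- start (a joint): Travel, m: 0 = up, 0.008 = fully down (hard stop). It moves straight down against a spring (1.5 N at first touch, 4.2 N at 0.003, 8.7 N when fully down) and comes back up when let go; it counts as pressed from 0.003 held for 0.1 s.
- stop_top (a point): Centre of the top face of the stop key, a red square key 20 x 20 mm with a white square; not to be pressed; it moves down with it.
- stop (a joint): Travel, m: 0 = up, 0.008 = fully down (hard stop). It moves straight down against a spring (1.5 N at first touch, 4.2 N at 0.003, 8.7 N when fully down) and comes back up when let go; it counts as pressed from 0.0015.
- tube_a: A loose pale tube 16 mm in diameter whose cap is blue, 87 mm tall with its cap, standing in a well of the block with 35 mm showing; to be left alone. Origin at the centre of its underside, z along the tube.
- tube_b: A loose pale tube 16 mm in diameter whose cap is orange, 87 mm tall with its cap, standing in a well of the block with 35 mm showing; to be left alone. Origin at the centre of its underside, z along the tube.
- tube_c: A loose pale tube 16 mm in diameter whose cap is white, 87 mm tall with its cap, standing in a well of the block with 35 mm showing; to be left alone. Origin at the centre of its underside, z along the tube.
- bottle: A loose amber reagent bottle with a blue cap, 52 mm in diameter, 125 mm tall, standing on the bench to the right of the bath (seen from the robot); to be left alone. Origin at the centre of its underside.

How it is judged:
By the outcome, as a careful person would: the job done as asked, in the order asked, and still so for the second after the job is handed in, with the robot touching nothing.
It also fails if it takes over 38 s, if anything falls off the work surface, if the arm or the gripper's body presses on something with over 40 N, if the wrist force passes 120 N, or if a joint passes its speed limit or range.

### The arm

A 7-joint arm with a two-finger parallel gripper is mounted at the origin on the work surface. World frame = base frame: x ahead of the robot, y to its left, z up, the work surface at z = 0. Lengths are in m, angles in rad, forces in N, time in s.
With the tool pointing down it reaches from about 0.35 to 0.9 m from the base axis. Payload 8.1 kg.
Tool frame: the origin (TCP) lies midway between the tips of the shut fingers; the grasp point (between the pads) lies 19 mm behind it; z points along the fingers, y is the line along which they close (so a half turn about z gives the same grasp; the last joint's range is limited). The gripper opens to 85 mm and grips with 20 to 120 N. Pads are 22 mm wide; open, the fingers measure 114 mm over their backs; the gripper's body (76 mm by 85 mm) begins 54 mm behind the grasp point. The pads swing forward as they close: fully open they stand 13 mm farther back than shut.
Start: joints at [-1.429, 0.434, 0.025, 1.573, -0.012, 1.134, -0.075], TCP at [0.152, 0.606, 0.231] pointing down, gripper open.
Joint ranges: [-2.62, 2.62], [-0.44, 2.09], [-1.27, 1.32], [0.08, 2.57], [-1.32, 4.46], [0.12, 2], [-2.74, 2.74]. Speed limits (rad/s): [2.22, 2.22, 3.01, 3.01, 3.14, 3.14, 3.14].

### API

Orientations are given as a rotation vector (axis times angle).
In Python, from bench import bot gives the robot as it stands. The module is installed in compiled form; this text tells all that it offers.
- The arm moves only by the tool apply_moves, never from a script. Its argument "steps" is a list of rows, each an object with "slide": the shift along the tool's x, y, z in mm, a list of three; "delta_rot": the turn, a rotation vector about the tool's x, y, z in degrees, a list of three. A call has exactly 8 rows; each row shifts and turns the commanded pose from where the row before left it, along the tool's axes as they then stand; what a row does not reach is not made up. A row lasts 1/12 s, in which the tool goes at most 41.7 mm and 7.16 degrees, less where a joint would pass 70% of its speed; a pose out of reach is approached as far as the arm can. A call with a gripper value outside its range is refused whole. "gripper" is the opening, from 0 (shut) to 1 (fully open), set as the call begins (left out, the last holds). The fingers move at their own pace and stop on an object; "squeeze" is the grip in N (left out, the last holds). Time passes only in rows, so rows that do not move let the fingers close, or fill a call up. It gives the time, the measured TCP pose, the force, the opening and the grip force at its end, in the units of the state.
- bot.get_state(): the state, without advancing time (a new reading comes with each control period).
- bot.read_camera(name): name is "scene" or "top" or "wrist"; returns the picture (400x640x3 uint8, red, green, blue); there is no depth.
- bot.camera_model(name): a dict with "fov_y" (degrees; the focal length in pixels is half the picture's height over the tangent of half this angle, whatever the lens; pixels are square), "cx", "cy" (the principal point, pixels), "rvec" (rotation vector, rad) and "tvec" (3), from world to camera coordinates, as OpenCV has them. Camera axes: x right, y down, z forward; pixel columns grow to the right and rows downward; lengths in m; the calibration is good to about 2 mm. A picture is of the moment at which its call begins: read the wrist's pose just before it. camera_model takes no time and is no camera call; for the wrist camera it gives the pose at the moment of the call.
- bot.sign_off(): hands the job in; it is judged then, once.
The state is a dict: "clock": time; "qpos": joint angles; "qvel": joint speeds; "effort": joint torques, N m; "ee_pos": TCP position; "tcp_rot": TCP orientation; "ft_force": force on the tool from outside, world axes, zero at the start; "ft_torque": the same for the moment, N m; "finger_gap": opening from 0.0 (shut) to 1.0 (fully open); "finger_force": force on a finger pad.
Only numpy, scipy, OpenCV 4.12 (cv2) and the standard library are available. Lean on these libraries where they do the work, as an engineer would, in place of code of your own. Each camera call takes 0.05 s, during which the arm holds its last target. There are 200 camera calls.

## Working session

There is one attempt and no reset: what is moved stays moved. The work goes in short steps, Python scripts to look and compute and a tool call to move; the robot and the scene stay as the last step left them, time stands still between calls to the robot, and variables do not carry over. Pictures are saved under pics/ and viewed, at most 10 in all, crops included, and the job is handed in when it is done.

Besides the shell and the picture viewer there is one more tool, called after "Emit:" as name(argument=value, ...), one argument or row to a line, values as JSON. apply_moves: Moves the arm, as the interface text tells. Its arguments: {"type":"object","properties":{"steps":{"type":"array"},"gripper":{"type":"number"},"squeeze":{"type":"number"}},"required":["steps"]}

```bash
mkdir -p pics
cat > h.py <<'E'
import numpy as np, cv2
from bench import bot
def ray(m,u,v,z):
    R=cv2.Rodrigues(np.array(m["rvec"],float))[0]; t=np.array(m["tvec"],float).ravel()
    f=200/np.tan(np.radians(m["fov_y"])/2)
    d=R.T@np.array([(u-m["cx"])/f,(v-m["cy"])/f,1]); c=-R.T@t
    return c+d*(z-c[2])/d[2]
def grab(n,name):
    m=bot.camera_model(n); im=bot.read_camera(n)
    cv2.imwrite(f"pics/{name}.png",im[:,:,::-1]); return m,im
E
python3 - <<'E'
from h import *
s=bot.get_state(); print(s)
ims=[]
for n in("scene","top"):
    m,im=grab(n,n+"0"); print(n,m); ims.append(im)
cv2.imwrite("pics/both.png",cv2.resize(np.vstack(ims),None,fx=.75,fy=.75)[:,:,::-1])
E
```

```text
{'clock': 0.0, 'qpos': array([-1.42863081,  0.43520552,  0.02499255,  1.57409062, -0.01160135,
        1.13404356, -0.07509131]), 'qvel': array([-0.00081764, -0.00014224,  0.00112093,  0.00063139, -0.00041611,
       -0.00060029,  0.00269312]), 'effort': array([ 5.13356536e-04, -6.70481873e+01,  1.02519125e+00, -3.16210270e+01,
        1.55273342e-02,  1.23540583e-02, -1.96071306e-05]), 'ee_pos': array([0.15139674, 0.60585278, 0.23053957]), 'tcp_rot': array([-3.83635960e-01, -3.11803509e+00,  2.51532909e-03]), 'ft_force': array([-0.22475679, -0.36841348,  1.08998068]), 'ft_torque': array([ 0.02345914, -0.02014004,  0.05706626]), 'finger_force': 0.0, 'finger_gap': 0.9943731978832732}
scene {'fov_y': 50.34180643532557, 'cx': 316.2503328270737, 'cy': 198.93423163094678, 'rvec': array([ 0.87876662,  2.49941198, -1.08080273]), 'tvec': array([ 0.47324895, -0.18161615,  1.08445953])}
top {'fov_y': 55.36713894187665, 'cx': 318.6530286862046, 'cy': 195.35742459238494, 'rvec': array([ 2.18912558, -2.15778787,  0.06292816]), 'tvec': array([-0.01599522,  0.58424946,  0.68765988])}
```

View pics/both.png

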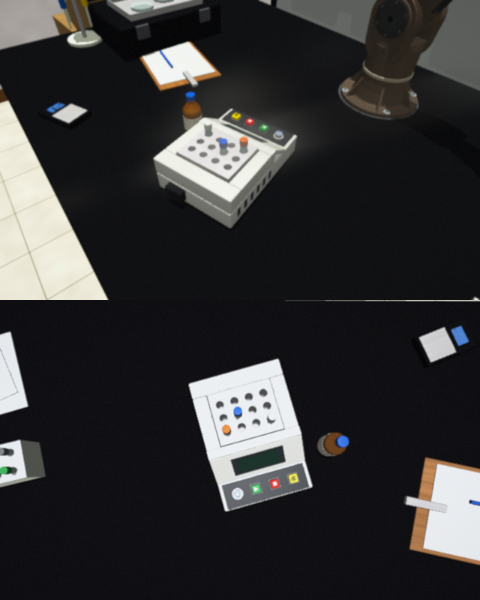

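The top view shows the key row (full-size pixels) as power at about (316,257), green (341,251), red (367,245) and yellow (391,238). I'll measure these with colour masks.

```bash
cat >> h.py <<'E'
def keys(m,im,box,z=.0755):
    h=cv2.cvtColor(im,cv2.COLOR_RGB2HSV); x0,y0,x1,y1=box; out={}
    for n,lo,hi in(("yel",(18,120,110),(36,255,255)),("grn",(40,90,80),(85,255,255)),("red",(0,140,100),(8,255,255)),("red2",(170,140,100),(180,255,255))):
        k=cv2.inRange(h,lo,hi); q=np.zeros_like(k); q[y0:y1,x0:x1]=k[y0:y1,x0:x1]
        cs=cv2.findContours(q,cv2.RETR_EXTERNAL,cv2.CHAIN_APPROX_NONE)[0]
        if cs:
            c=max(cs,key=cv2.contourArea); (u,v),wh,a=cv2.minAreaRect(c)
            out[n]=ray(m,u,v,z); print(n,(round(u),round(v)),np.round(wh,1),out[n].round(4))
    return out
E
python3 - <<'E'
from h import *
m=bot.camera_model("top"); im=cv2.imread("pics/top0.png")[:,:,::-1].copy()
k=keys(m,im,(290,215,420,285))
print("power",ray(m,316,257,.0755))
y,g=k["yel"],k["grn"]; d=(g-y)/np.linalg.norm(g-y); print("spacing",np.linalg.norm(g-y),"yaw deg",np.degrees(np.arctan2(-d[0],d[1])), "power pred",g+.044*d)
R=cv2.Rodrigues(bot.get_state()["tcp_rot"])[0]; print(R.round(3))
E
```

```text
yel (391, 237) [11.5 11.4] [ 0.5103 -0.1321  0.0755]
grn (341, 251) [11.3 11.1] [ 0.4853 -0.0484  0.0755]
red (366, 244) [10.9 11.2] [ 0.4978 -0.0902  0.0755]
red2 (366, 250) [0. 0.] [ 0.4883 -0.0905  0.0755]
power [ 0.47512704 -0.00566429  0.0755    ]
spacing 0.08743423067292634 yaw deg 16.594674572266577 power pred [ 0.47274623 -0.00618593  0.0755    ]
[[-0.97   0.242 -0.   ]
 [ 0.242  0.97  -0.001]
 [-0.    -0.001 -1.   ]]
```

Emit:
apply_moves(
  steps=[
    {"slide": [-12, -13, 0], "delta_rot": [0, 0, 0]},
    {"slide": [-25, -28, 0], "delta_rot": [0, 0, 0]},
    {"slide": [-25, -28, 0], "delta_rot": [0, 0, 0]},
    {"slide": [-25, -28, 0], "delta_rot": [0, 0, 0]},
    {"slide": [-25, -28, 0], "delta_rot": [0, 0, 0]},
    {"slide": [-25, -28, 0], "delta_rot": [0, 0, 0]},
    {"slide": [-25, -28, 0], "delta_rot": [0, 0, 0]},
    {"slide": [-25, -28, 0], "delta_rot": [0, 0, 0]},
  ],
  gripper=0,
  squeeze=20,
)

```text
clock: 0.77
ee_pos: [0.2826, 0.3563, 0.2311]
tcp_rot: [-0.383, -3.118, 0.0]
ft_force: [1.4, 0.5, 0.3]
finger_gap: 0.001
finger_force: 0.0
```

Emit:
apply_moves(
  steps=[
    {"slide": [-25, -28, 0], "delta_rot": [0, 0, 0]},
    {"slide": [-25, -28, 0], "delta_rot": [0, 0, 0]},
    {"slide": [-25, -28, 0], "delta_rot": [0, 0, 0]},
    {"slide": [-25, -28, 0], "delta_rot": [0, 0, 0]},
    {"slide": [-25, -28, 0], "delta_rot": [0, 0, 0]},
    {"slide": [-25, -28, 0], "delta_rot": [0, 0, 0]},
    {"slide": [-20, -23, 0], "delta_rot": [0, 0, 0]},
    {"slide": [-10, -10, 0], "delta_rot": [0, 0, 0]},
  ],
)

```text
clock: 1.43
ee_pos: [0.4092, 0.1155, 0.2314]
tcp_rot: [0.391, 3.117, -0.001]
ft_force: [-0.4, 0.2, -0.1]
finger_gap: 0.0
finger_force: 0.0
```

```bash
cat >> h.py <<'E'
def to(p):
    s=bot.get_state(); R=cv2.Rodrigues(s["tcp_rot"])[0]
    return (R.T@(np.array(p)-s["ee_pos"])*1000).round(1)
E
python3 - <<'E'
from h import *
s=bot.get_state(); print(s["clock"],s["ee_pos"],s["qpos"].round(2),s["ft_force"],s["finger_gap"])
R=cv2.Rodrigues(s["tcp_rot"])[0]; print(R.round(3), to((.474,-.006,.15)))
E
```

```text
1.4333 [0.40923886 0.11546533 0.23135823] [-0.72  0.1   0.35  2.05 -0.04  1.    0.97] [-0.39078126  0.19119893 -0.13283667] 0.00021943660992981796
[[-0.969  0.247  0.   ]
 [ 0.247  0.969 -0.001]
 [-0.001 -0.001 -1.   ]] [ -92.7 -101.7   81.5]
```

Emit:
apply_moves(
  steps=[
    {"slide": [-23, -25, 5], "delta_rot": [0, 0, 0]},
    {"slide": [-23, -25, 5], "delta_rot": [0, 0, 0]},
    {"slide": [-23, -25, 5], "delta_rot": [0, 0, 0]},
    {"slide": [-23, -25, 5], "delta_rot": [0, 0, 0]},
    {"slide": [0, 0, 8], "delta_rot": [0, 0, -7]},
    {"slide": [0, 0, 8], "delta_rot": [0, 0, -7]},
    {"slide": [0, 0, 8], "delta_rot": [0, 0, -7]},
    {"slide": [0, 0, 0], "delta_rot": [0, 0, -7]},
  ],
)

```text
clock: 2.1
ee_pos: [0.4721, 0.0, 0.1857]
tcp_rot: [0.39, -3.114, 0.0]
ft_force: [-1.1, 0.4, -0.0]
finger_gap: -0.001
finger_force: 0.0
```

Run:
```python
from h import *
m,im=grab("wrist","w1"); t,it=grab("top","t1"); s=bot.get_state(); print(s["clock"],s["ee_pos"],s["qpos"].round(2),s["ft_force"])
k=keys(m,im,(0,0,640,400))
print(cv2.Rodrigues(s["tcp_rot"])[0].round(3), to((.474,-.006,.0755)), m["fov_y"])
```

```text
2.2 [4.72674925e-01 8.92144464e-05 1.86788037e-01] [-0.41  0.24  0.37  2.01 -0.11  0.91  1.82] [0.43692007 0.73234099 0.76046118]
yel (184, 195) [26.4 13.1] [ 0.5005 -0.1283  0.0755]
grn (271, 198) [18.7 19.2] [ 0.4834 -0.0486  0.0755]
red (228, 195) [25.2 13.5] [ 0.4905 -0.0885  0.0755]
[[-0.97  -0.243 -0.001]
 [-0.243  0.97  -0.   ]
 [ 0.001  0.    -1.   ]] [ 1.000e-01 -6.200e+00  1.113e+02] 71.06156649334997
```

View pics/w1.png

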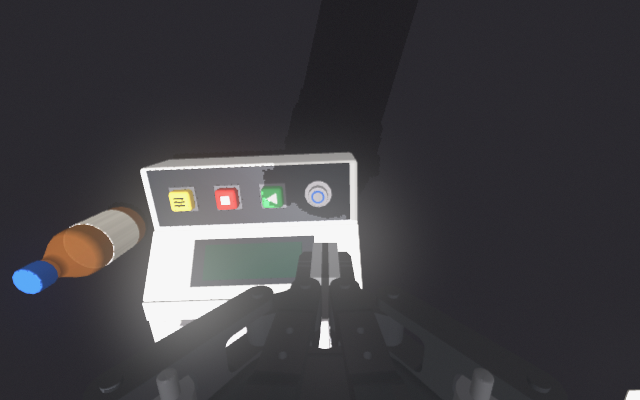

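The wrist view shows yellow (181,201), red (227,199), green (271,198) and the power button (318,194). The green key agrees with the top camera to 2 mm.

Run:
```python
from h import *
m=bot.camera_model("wrist"); 
for n,u,v in(("yel",181,201),("red",227,199),("grn",271.5,198),("pow",318,194)): print(n,ray(m,u,v,.0755).round(4))
print(to((.4725,-.0062,.0755)))
```

```text
yel [ 0.5084 -0.1314  0.0755]
red [ 0.4957 -0.0891  0.0755]
grn [ 0.4844 -0.0482  0.0755]
pow [ 0.4698 -0.0062  0.0755]
[  1.6  -6.1 111.3]
```

Emit:
apply_moves(
  steps=[
    {"slide": [1, -3, 15], "delta_rot": [0, 0, 0]},
    {"slide": [1, -3, 20], "delta_rot": [0, 0, -3]},
    {"slide": [0, 0, 20], "delta_rot": [0, 0, 0]},
    {"slide": [0, 0, 18], "delta_rot": [0, 0, 0]},
    {"slide": [0, 0, 15], "delta_rot": [0, 0, 0]},
    {"slide": [0, 0, 10], "delta_rot": [0, 0, 0]},
    {"slide": [0, 0, 5], "delta_rot": [0, 0, 0]},
    {"slide": [0, 0, 0], "delta_rot": [0, 0, 0]},
  ],
)

```text
clock: 2.87
ee_pos: [0.4723, -0.006, 0.0837]
tcp_rot: [0.461, -3.106, 0.0]
ft_force: [-0.2, -0.9, 0.1]
finger_gap: -0.003
finger_force: 0.0
```

Run:
```python
from h import *
m,im=grab("wrist","w2"); s=bot.get_state(); print(s["clock"],s["ee_pos"],s["ft_force"]); print(to((.472,-.0062,.0755)))
sc,isc=grab("scene","s2"); tp,it=grab("top","t2")
c=lambda m,im,w:None
a=im[100:300,180:460]; R=cv2.Rodrigues(sc["rvec"])[0]
p,_=cv2.projectPoints(np.array([[.472,-.0062,.0755]]),sc["rvec"],sc["tvec"],np.array([[200/np.tan(np.radians(sc["fov_y"])/2),0,sc["cx"]],[0,200/np.tan(np.radians(sc["fov_y"])/2),sc["cy"]],[0,0,1]]),None); u,v=p.ravel().astype(int); print(u,v)
b=isc[v-50:v+50,u-70:u+70]
cv2.imwrite("pics/c2.png",np.vstack([cv2.resize(a,(420,300)),cv2.resize(b,(420,300),interpolation=cv2.INTER_CUBIC)])[:,:,::-1])
```

```text
2.9167 [ 0.47274375 -0.00598271  0.08438078] [-1.4274875   0.36870994  0.40255149]
[0.8 0.  8.9]
370 177
```

View pics/c2.png

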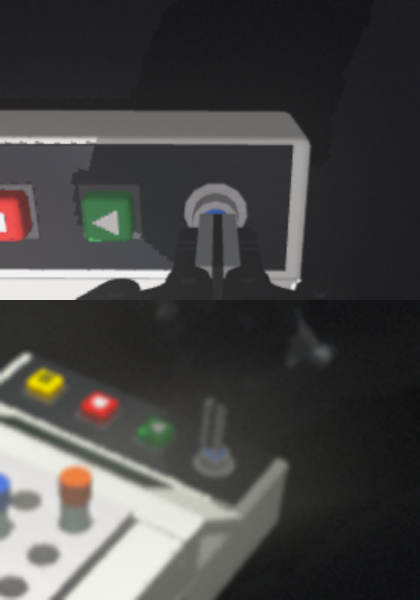

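The shut tips stand right above the power button. Next I press it.

Emit:
apply_moves(
  steps=[
    {"slide": [0, 0, 3], "delta_rot": [0, 0, 0]},
    {"slide": [0, 0, 3], "delta_rot": [0, 0, 0]},
    {"slide": [0, 0, 2], "delta_rot": [0, 0, 0]},
    {"slide": [0, 0, 1.5], "delta_rot": [0, 0, 0]},
    {"slide": [0, 0, 1.5], "delta_rot": [0, 0, 0]},
    {"slide": [0, 0, 1], "delta_rot": [0, 0, 0]},
    {"slide": [0, 0, 0.5], "delta_rot": [0, 0, 0]},
    {"slide": [0, 0, 0], "delta_rot": [0, 0, 0]},
  ],
)

```text
clock: 3.68
ee_pos: [0.4727, -0.0059, 0.0718]
tcp_rot: [-0.464, 3.107, 0.0]
ft_force: [-0.2, 0.6, 1.6]
finger_gap: 0.002
finger_force: 0.8
```

Emit:
apply_moves(
  steps=[
    {"slide": [0, 0, 0.5], "delta_rot": [0, 0, 0]},
    {"slide": [0, 0, 0.5], "delta_rot": [0, 0, 0]},
    {"slide": [0, 0, 0.5], "delta_rot": [0, 0, 0]},
    {"slide": [0, 0, 0.5], "delta_rot": [0, 0, 0]},
    {"slide": [0, 0, 0.5], "delta_rot": [0, 0, 0]},
    {"slide": [0, 0, 0.5], "delta_rot": [0, 0, 0]},
    {"slide": [0, 0, 0.3], "delta_rot": [0, 0, 0]},
    {"slide": [0, 0, 0.2], "delta_rot": [0, 0, 0]},
  ],
)

```text
clock: 4.35
ee_pos: [0.4727, -0.006, 0.0683]
tcp_rot: [-0.463, 3.107, 0.0]
ft_force: [-0.9, -0.1, 4.9]
finger_gap: -0.001
finger_force: 2.6
```

Emit:
apply_moves(
  steps=[
    {"slide": [0, 0, -5], "delta_rot": [0, 0, 0]},
    {"slide": [0, 0, -15], "delta_rot": [0, 0, 0]},
    {"slide": [0, 0, -20], "delta_rot": [0, 0, 0]},
    {"slide": [0, -20, -5], "delta_rot": [0, 0, 0]},
    {"slide": [0, -35, 0], "delta_rot": [0, 0, 0]},
    {"slide": [0, -35, 0], "delta_rot": [0, 0, 0]},
    {"slide": [0, -30, 0], "delta_rot": [0, 0, 0]},
    {"slide": [0, -11, 0], "delta_rot": [0, 0, 0]},
  ],
)

```text
clock: 5.02
ee_pos: [0.5116, -0.1364, 0.1138]
tcp_rot: [-0.456, 3.107, -0.004]
ft_force: [-0.3, -1.0, 1.5]
finger_gap: -0.002
finger_force: 0.0
```

Run:
```python
from h import *
m,im=grab("wrist","w3"); s=bot.get_state(); print(s["clock"],s["ee_pos"],s["ft_force"]); print(to((.5095,-.132,.0755)))
keys(m,im,(0,0,640,400))
sc,isc=grab("scene","s3")
a=im[100:300,180:600]
b=isc[127:227,280:420]
cv2.imwrite("pics/c3.png",np.vstack([cv2.resize(a,(630,300)),cv2.resize(b,(630,300),interpolation=cv2.INTER_CUBIC)])[:,:,::-1])
```

```text
5.0667 [ 0.51159877 -0.13681763  0.11370804] [ 1.05399859 -1.9730749   0.72511233]
[ 0.6  5.3 38.2]
yel (330, 224) [28. 27.] [ 0.5064 -0.1336  0.0755]
grn (454, 225) [28. 30.] [ 0.482  -0.05    0.0755]
red (392, 224) [27. 27.] [ 0.4942 -0.092   0.0755]
```

View pics/c3.png

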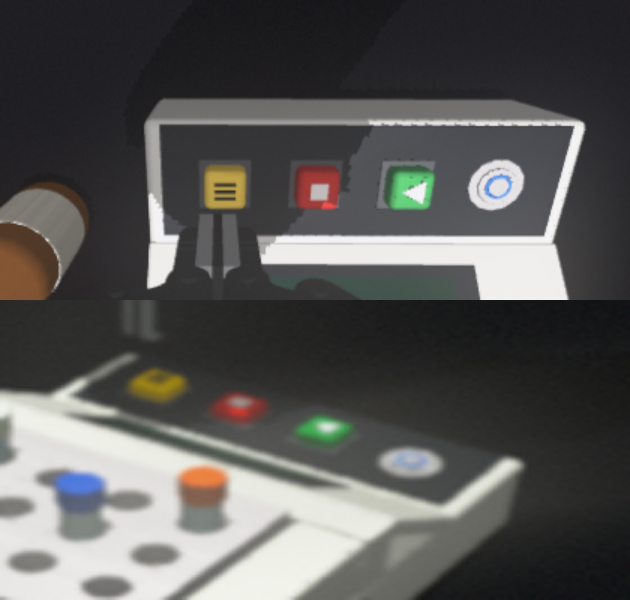

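The power button is now visibly sunk in its bezel. I'll shift about 4.5 mm and press yellow.

Emit:
apply_moves(
  steps=[
    {"slide": [0.5, 2, 6], "delta_rot": [0, 0, 0]},
    {"slide": [0, 2.5, 10], "delta_rot": [0, 0, 0]},
    {"slide": [0, 0, 10], "delta_rot": [0, 0, 0]},
    {"slide": [0, 0, 6], "delta_rot": [0, 0, 0]},
    {"slide": [0, 0, 3], "delta_rot": [0, 0, 0]},
    {"slide": [0, 0, 2], "delta_rot": [0, 0, 0]},
    {"slide": [0, 0, 1.5], "delta_rot": [0, 0, 0]},
    {"slide": [0, 0, 1.5], "delta_rot": [0, 0, 0]},
  ],
)

```text
clock: 5.78
ee_pos: [0.509, -0.1269, 0.0733]
tcp_rot: [0.464, -3.107, -0.001]
ft_force: [-1.8, 1.4, 3.7]
finger_gap: -0.002
finger_force: 1.7
```

Emit:
apply_moves(
  steps=[
    {"slide": [0, 0, 1], "delta_rot": [0, 0, 0]},
    {"slide": [0, 0, 0.5], "delta_rot": [0, 0, 0]},
    {"slide": [0, 0, 0.5], "delta_rot": [0, 0, 0]},
    {"slide": [0, 0, 0.5], "delta_rot": [0, 0, 0]},
    {"slide": [0, 0, 0], "delta_rot": [0, 0, 0]},
    {"slide": [0, 0, 0], "delta_rot": [0, 0, 0]},
    {"slide": [0, 0, 0], "delta_rot": [0, 0, 0]},
    {"slide": [0, 0, 0], "delta_rot": [0, 0, 0]},
  ],
)

```text
clock: 6.45
ee_pos: [0.5091, -0.1269, 0.071]
tcp_rot: [-0.464, 3.107, 0.001]
ft_force: [-2.3, 2.4, 5.0]
finger_gap: 0.0
finger_force: 2.7
```

Emit:
apply_moves(
  steps=[
    {"slide": [0, 0, 0.5], "delta_rot": [0, 0, 0]},
    {"slide": [0, 0, 0.5], "delta_rot": [0, 0, 0]},
    {"slide": [0, 0, 0], "delta_rot": [0, 0, 0]},
    {"slide": [0, 0, 0], "delta_rot": [0, 0, 0]},
    {"slide": [0, 0, 0], "delta_rot": [0, 0, 0]},
    {"slide": [0, 0, 0], "delta_rot": [0, 0, 0]},
    {"slide": [0, 0, 0], "delta_rot": [0, 0, 0]},
    {"slide": [0, 0, 0], "delta_rot": [0, 0, 0]},
  ],
)

```text
clock: 7.12
ee_pos: [0.5091, -0.1269, 0.0701]
tcp_rot: [-0.464, 3.107, 0.001]
ft_force: [-2.3, 3.1, 7.4]
finger_gap: 0.0
finger_force: 3.1
```

Yellow is pressed and held. Now I lift and move to green, crossing over red at height.

Emit:
apply_moves(
  steps=[
    {"slide": [0, 0, -5], "delta_rot": [0, 0, 0]},
    {"slide": [0, 0, -15], "delta_rot": [0, 0, 0]},
    {"slide": [0, 0, -20], "delta_rot": [0, 0, 0]},
    {"slide": [0, 15, -5], "delta_rot": [0, 0, 0]},
    {"slide": [0, 27, 0], "delta_rot": [0, 0, 0]},
    {"slide": [0, 27, 0], "delta_rot": [0, 0, 0]},
    {"slide": [0, 13, 0], "delta_rot": [0, 0, 0]},
    {"slide": [0, 0, 0], "delta_rot": [0, 0, 0]},
  ],
)

```text
clock: 7.78
ee_pos: [0.4848, -0.0457, 0.115]
tcp_rot: [-0.47, 3.106, 0.002]
ft_force: [1.6, 0.4, -0.1]
finger_gap: -0.001
finger_force: 0.0
```

Run:
```python
from h import *
m,im=grab("wrist","w4"); s=bot.get_state(); print(s["clock"],s["ee_pos"],s["ft_force"]); print(to((.4848,-.0486,.0755)))
keys(m,im,(0,0,640,400))
a=im[100:300,180:600]
cv2.imwrite("pics/c4.png",cv2.resize(a,(630,300))[:,:,::-1])
```

```text
7.8333 [ 0.4853494  -0.04759179  0.11511664] [ 1.02452905 -0.3420118   0.10871125]
[ 0.9 -0.8 39.6]
yel (202, 216) [35.8 20.9] [ 0.5007 -0.1295  0.0755]
grn (320, 224) [27. 26.] [ 0.4816 -0.0491  0.0755]
red (258, 224) [24. 26.] [ 0.4948 -0.0907  0.0755]
```

View pics/c4.png

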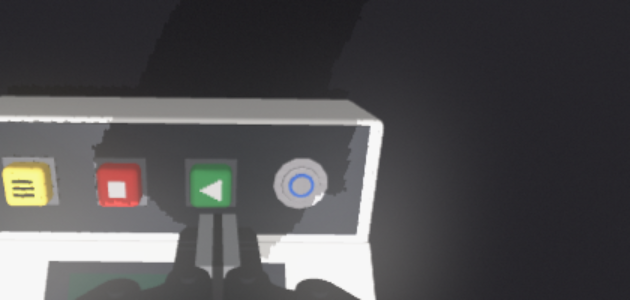

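The tips are in line with the green key, yellow is back up, and power is still in. Next I press green.

Emit:
apply_moves(
  steps=[
    {"slide": [1, -0.5, 6], "delta_rot": [0, 0, 0]},
    {"slide": [0, 0, 10], "delta_rot": [0, 0, 0]},
    {"slide": [0, 0, 10], "delta_rot": [0, 0, 0]},
    {"slide": [0, 0, 7], "delta_rot": [0, 0, 0]},
    {"slide": [0, 0, 3], "delta_rot": [0, 0, 0]},
    {"slide": [0, 0, 2], "delta_rot": [0, 0, 0]},
    {"slide": [0, 0, 1.5], "delta_rot": [0, 0, 0]},
    {"slide": [0, 0, 1.5], "delta_rot": [0, 0, 0]},
  ],
)

```text
clock: 8.5
ee_pos: [0.4842, -0.0498, 0.0737]
tcp_rot: [0.463, -3.107, 0.0]
ft_force: [-1.8, -0.3, 3.8]
finger_gap: 0.0
finger_force: 1.6
```

Emit:
apply_moves(
  steps=[
    {"slide": [0, 0, 1], "delta_rot": [0, 0, 0]},
    {"slide": [0, 0, 1], "delta_rot": [0, 0, 0]},
    {"slide": [0, 0, 0.5], "delta_rot": [0, 0, 0]},
    {"slide": [0, 0, 0.5], "delta_rot": [0, 0, 0]},
    {"slide": [0, 0, 0.5], "delta_rot": [0, 0, 0]},
    {"slide": [0, 0, 0], "delta_rot": [0, 0, 0]},
    {"slide": [0, 0, 0], "delta_rot": [0, 0, 0]},
    {"slide": [0, 0, 0], "delta_rot": [0, 0, 0]},
  ],
)

```text
clock: 9.17
ee_pos: [0.4843, -0.0497, 0.0706]
tcp_rot: [-0.463, 3.107, -0.0]
ft_force: [-3.1, -3.2, 4.9]
finger_gap: 0.002
finger_force: 2.9
```

Emit:
apply_moves(
  steps=[
    {"slide": [0, 0, 0.5], "delta_rot": [0, 0, 0]},
    {"slide": [0, 0, 0.3], "delta_rot": [0, 0, 0]},
    {"slide": [0, 0, 0], "delta_rot": [0, 0, 0]},
    {"slide": [0, 0, 0], "delta_rot": [0, 0, 0]},
    {"slide": [0, 0, 0], "delta_rot": [0, 0, 0]},
    {"slide": [0, 0, 0], "delta_rot": [0, 0, 0]},
    {"slide": [0, 0, 0], "delta_rot": [0, 0, 0]},
    {"slide": [0, 0, 0], "delta_rot": [0, 0, 0]},
  ],
)

```text
clock: 9.83
ee_pos: [0.4842, -0.0498, 0.0698]
tcp_rot: [-0.463, 3.107, -0.0]
ft_force: [-2.5, -1.6, 7.5]
finger_gap: 0.002
finger_force: 3.2
```

Emit:
apply_moves(
  steps=[
    {"slide": [0, 0, -5], "delta_rot": [0, 0, 0]},
    {"slide": [0, 0, -15], "delta_rot": [0, 0, 0]},
    {"slide": [0, 0, -25], "delta_rot": [0, 0, 0]},
    {"slide": [0, 0, -25], "delta_rot": [0, 0, 0]},
    {"slide": [0, 0, -25], "delta_rot": [0, 0, 0]},
    {"slide": [0, 0, -15], "delta_rot": [0, 0, 0]},
    {"slide": [0, 0, 0], "delta_rot": [0, 0, 0]},
    {"slide": [0, 0, 0], "delta_rot": [0, 0, 0]},
  ],
)

```text
clock: 10.5
ee_pos: [0.4852, -0.049, 0.1804]
tcp_rot: [-0.464, 3.104, 0.0]
ft_force: [0.7, 0.3, -0.5]
finger_gap: -0.005
finger_force: 0.0
```

Run:
```python
from h import *
m,im=grab("scene","s5"); _,iw=grab("wrist","w5")
cv2.imwrite("pics/c5.png",np.vstack([cv2.resize(im[110:260,190:410],(600,300)),cv2.resize(iw[100:300,100:500],(600,300))])[:,:,::-1])
```

```text
(no output)
```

View pics/c5.png

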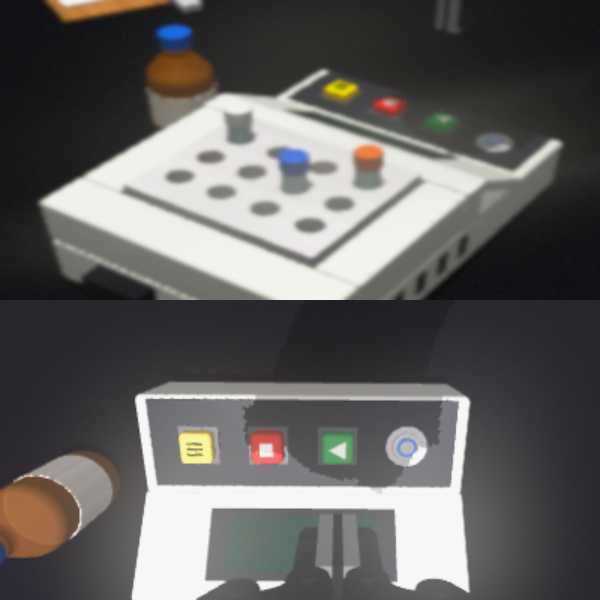

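All three keys are up, the power button is in, the tubes and bottle are undisturbed, and the arm is clear.

```bash
python3 -c "
from bench import bot
print(bot.sign_off())"
```

```text
the job is handed in; nothing more can be done
None
```

I pushed the power button in and it stayed in, then pressed preset (yellow) and start (green) in that order with light pushes of at most about 7.5 N; stop, tubes and bottle were left alone, and the job was handed in at about 10.6 s.

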